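# Change the polarimeter tube and put the others back in their stands

## Robot

A 6-joint arm with a two-finger parallel gripper is mounted at the origin on the work surface. World frame = base frame: x ahead of the robot, y to its left, z up, the work surface at z = 0. Lengths are in m, angles in rad, forces in N, time in s.
With the tool pointing down it reaches from about 0.3 to 0.825 m from the base axis. Payload 5.4 kg.
Tool frame: the origin (TCP) lies at the very end of the fingers, on their centre line; the grasp point (between the pads) lies 19 mm behind it; z points along the fingers, y is the line along which they close (so a half turn about z gives the same grasp; the last joint's range is limited). The gripper opens to 92 mm and grips with 3 to 60 N. Pads are 20 mm wide; open, the fingers measure 128 mm over their backs; the gripper's body (75 mm by 189 mm) begins 69 mm behind the grasp point.
Start: joints at [-1.457, 0.158, 1.597, -0, 1.386, -0.21], TCP at [0.183, -0.545, 0.215] pointing down, gripper open.
Joint ranges: [-2.91, 2.91], [-0.94, 2.29], [0.18, 2.7], [-1.29, 4.43], [0.17, 2.64], [-3, 3]. Speed limits (rad/s): [2.57, 2.57, 3.14, 3.14, 3.14, 3.14].

## Interface

Orientations are given as a rotation vector (axis times angle).
In Python, from workcell import bot gives the robot as it stands. Calls block until the motion is done:
- bot.goto(position, orientation): joint-space move of the TCP to a pose.
- bot.line_to(position, rot=None, max_speed=0.15): straight line of the TCP; rot=None keeps the orientation; max_speed is the mean speed in m/s.
- bot.set_joints(angles): joint-space move.
- bot.set_gripper(opening, newtons=None): opening from 0.0 (shut) to 1.0 (fully open); newtons is the grip in N (None keeps the last); returns when the fingers have stopped.
- bot.hold(seconds).
- bot.inverse_kinematics(position, orientation): joint angles nearest the present ones, or None.
- bot.read_camera(name): name is "scene" or "top"; returns a dict with "pixels" (480x640x3 uint8, blue, green, red), "fx", "fy", "cx", "cy" (pixels), "k1" (the pictures are not rectified: a ray, as slopes to the right and down, at radius r is drawn at 1 + k1 r^2 times it, then the intrinsics apply), "R" (3x3) and "t" (3): a world point X has camera coordinates R X + t. Camera axes: x right, y down, z forward; pixel columns grow to the right and rows downward; lengths in m; the calibration is good to about 2 mm. A picture is of the moment at which its call begins. There is no depth.
A pose or a line that the arm cannot do raises bot.MotionError and nothing moves.
- bot.job_done(): hands the job in; it is judged then, once.
Readings, each from a call of its own:
- bot.current_clock(): time.
- bot.current_joints(): joint angles.
- bot.current_joint_vel(): joint speeds.
- bot.current_effort(): joint torques, N m.
- bot.current_ee_pos(): TCP position.
- bot.current_tool_rot(): TCP orientation.
- bot.current_contact_force(): force on the tool from outside, world axes, zero at the start.
- bot.current_ft_torque(): the same for the moment, N m.
- bot.current_opening(): opening from 0.0 (shut) to 1.0 (fully open).
- bot.current_grip_force(): force on a finger pad.
Only numpy, scipy, OpenCV 4.12 (cv2) and the standard library are available. Lean on these libraries where they do the work, as an engineer would, in place of code of your own. Each camera call takes 0.05 s, during which the arm holds its last target. There are 200 camera calls.

## Task

The short sample tube in the polarimeter has been measured and the longest one is next, but the other two tubes were put back in the wrong stands. Lay the longest tube centred in the polarimeter's trough and the medium and short tubes each centred in its own stand, cradled by the caps in the V-saddles; the long stand stays empty in the end but is free to use on the way. The tubes are glass: set them down gently, never lay or drop one on the bench, and leave the beaker and the small amber bottle standing where they are.

Things in the scene. Friction and masses are not known exactly. Their poses are not given: they have to be found in the camera images.
- tube_long_center (a point): Longest of three polarimeter tubes: clear glass cylinder 20 mm in diameter with a black cap (28 mm in diameter, 18 mm long) on each end; 232 mm long over the caps, 196 mm of bare glass between, with a 25 mm wide glass bulge 82 mm from the centre; about 170 g. Point: its centre; x along the tube (either way; it may be rolled). At the start it rests by its glass in the medium stand.
- tube_medium_center (a point): Middle one of three polarimeter tubes: clear glass cylinder 20 mm in diameter with a black cap (28 mm in diameter, 18 mm long) on each end; 132 mm long over the caps, 96 mm of bare glass between; about 110 g. Point: its centre; x along the tube (either way; it may be rolled). At the start it rests by its glass in the short stand.
- tube_short_center (a point): Shortest of three polarimeter tubes: clear glass cylinder 20 mm in diameter with a black cap (28 mm in diameter, 18 mm long) on each end; 82 mm long over the caps, 46 mm of bare glass between; about 75 g. Point: its centre; x along the tube (either way; it may be rolled). At the start it lies by its caps in the polarimeter's trough.
- trough_seat (a point): Bare metal V-trough of the fixed cream polarimeter (480 mm long), between disc and lamp house (tops 52 and 46 mm above the point). Point: where the centre of a tube lying in it by its caps, centred, is, 165 mm above the bench; x along the trough, z up. End faces 262 mm apart, lips 3 mm below the point; a 48 mm gap in the V's middle, 30 mm deep below the point, gives fingers room.
- stand_long_seat (a point): Long stand, fixed: grey base 244 mm long, 56 wide, 8 thick, two white V-saddles (12 mm thick, 214 mm between middles, V bottom 26, lips 44 mm above the bench) that carry the longest tube by its caps. Point: midway between them, 46 mm up, where that tube's centre is when seated; x along the cradle, z up. Empty at the start.
- stand_medium_seat (a point): Medium stand, fixed: grey base 144 mm long, 56 wide, 8 thick, two white V-saddles (12 mm thick, 114 mm between middles, V bottom 26, lips 44 mm above the bench) that carry the middle tube by its caps. Point: midway between them, 46 mm up, where that tube's centre is when seated; x along the cradle, z up. Holds the longest at the start. A longer tube also rests in it, by its glass, 6 mm lower.
- stand_short_seat (a point): Short stand, fixed: grey base 94 mm long, 56 wide, 8 thick, two white V-saddles (12 mm thick, 64 mm between middles, V bottom 26, lips 44 mm above the bench) that carry the shortest tube by its caps. Point: midway between them, 46 mm up, where that tube's centre is when seated; x along the cradle, z up. Holds the middle one at the start. A longer tube also rests in it, by its glass, 6 mm lower.
- beaker: Small empty glass beaker, 42 mm in diameter at the rim, 58 mm high, standing between the stands; origin under its centre, z up along it. To be left standing.
- dropper: Small amber glass bottle with black cap, 30 mm in diameter, 62 mm high, standing between the stands; origin under its centre, z up along it. To be left standing.
Not all that is in view belongs to the job. What is shaped like the part that bears tube_short_center but yellow is not meant.

How it is judged:
At the end, for the whole second after the job is handed in: Longest tube in the trough (centre within 18 mm along, 6 mm across, 4 mm in height of its seat), medium and short tubes each in their own stand (12 mm along, 6 mm across, 4 mm in height), all within 4 degrees of the cradle's line, released and at rest (x of tube_long_center in the frame of trough_seat between -0.018 and 0.018 m and y of tube_long_center in the frame of trough_seat between -0.006 and 0.006 m and z of tube_long_center in the frame of trough_seat between -0.004 and 0.004 m and angle between the x axis of tube_long_center and the x axis of trough_seat, either way round below 0.07 rad and x of tube_medium_center in the frame of stand_medium_seat between -0.012 and 0.012 m and y of tube_medium_center in the frame of stand_medium_seat between -0.006 and 0.006 m and z of tube_medium_center in the frame of stand_medium_seat between -0.004 and 0.004 m and angle between the x axis of tube_medium_center and the x axis of stand_medium_seat, either way round below 0.07 rad and x of tube_short_center in the frame of stand_short_seat between -0.012 and 0.012 m and y of tube_short_center in the frame of stand_short_seat between -0.006 and 0.006 m and z of tube_short_center in the frame of stand_short_seat between -0.004 and 0.004 m and angle between the x axis of tube_short_center and the x axis of stand_short_seat, either way round below 0.07 rad and linear speed of each of tube_long, tube_medium, tube_short below 0.02 m/s and angular speed of each of tube_long, tube_medium, tube_short below 0.2 rad/s and contact force between each of tube_long, tube_medium, tube_short and the fingers below 0.05 N); the robot touches nothing.
It fails at once if a glass tube ends up lying on the bench (height (world z) of any of tube_long_center, tube_medium_center, tube_short_center below 0.021 m).
It fails at once if the beaker or the amber bottle is knocked over or pushed away (tilted over 0.5 rad or moved over 50 mm) (angle between any of beaker, dropper's own z axis and vertical above 0.5 rad or distance of any of beaker, dropper from where it was at the start of the episode above 0.05 m).
It fails at once if a tube is pressed or slammed into a stand or the trough with over 60 N (contact force between any of tube_long, tube_medium, tube_short and stand_long above 60 N or contact force between any of tube_long, tube_medium, tube_short and stand_medium above 60 N or contact force between any of tube_long, tube_medium, tube_short and stand_short above 60 N or contact force between any of tube_long, tube_medium, tube_short and polarimeter above 60 N).
It fails at once if a tube is let fall more than about 2 cm (faster than 0.6 m/s while not held) ((linear speed of tube_long above 0.6 m/s and contact force between tube_long and the fingers below 0.05 N) or (linear speed of tube_medium above 0.6 m/s and contact force between tube_medium and the fingers below 0.05 N) or (linear speed of tube_short above 0.6 m/s and contact force between tube_short and the fingers below 0.05 N)).
It also fails if it takes over 128 s, if anything falls off the work surface, if the arm or the gripper's body presses on something with over 40 N, if the wrist force passes 120 N, or if a joint passes its speed limit or range.

## Working session

There is one attempt and no reset: what is moved stays moved. The work goes in short steps, each a Python script; the robot and the scene stay as the last script left them, time stands still between calls to the robot, and variables do not carry over. Pictures are saved under pics/ and viewed, at most 14 in all, crops included, and the job is handed in when it is done.

```bash
mkdir -p pics; ls; python3 - <<'E'
from workcell import bot
import cv2,numpy as np
for n in("scene","top"):
    c=bot.read_camera(n);cv2.imwrite(f"pics/{n}0.png",c["pixels"])
    print(n,{k:np.round(c[k],4).tolist() for k in c if k!="pixels"}, (-np.array(c["R"]).T@c["t"]).round(3))
print(bot.current_tool_rot(),bot.current_clock())
E
```

```text
pics
scene {'fx': 598.7327, 'fy': 598.7327, 'cx': 317.6546, 'cy': 237.053, 'k1': -0.0155, 'R': [[-0.5518, 0.8339, 0.009], [0.6747, 0.4528, -0.5829], [-0.4902, -0.3155, -0.8125]], 't': [0.2721, -0.3256, 1.3967]} [1.054 0.361 0.943]
top {'fx': 437.9598, 'fy': 437.9598, 'cx': 325.6298, 'cy': 237.5734, 'k1': -0.0724, 'R': [[-0.0243, -0.9996, 0.0122], [-0.984, 0.0218, -0.1768], [0.1764, -0.0163, -0.9842]], 't': [0.0425, 0.569, 0.8354]} [0.414 0.044 0.922]
[-3.09881557e+00 -5.06111173e-01 -1.74343372e-04] 0.1
```

View pics/scene0.png

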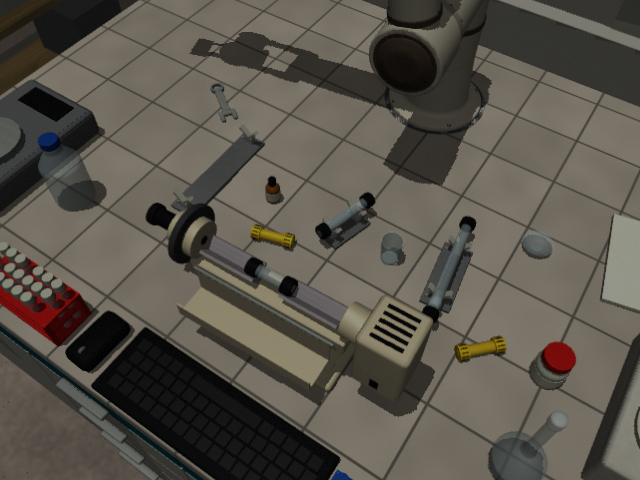

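View pics/top0.png

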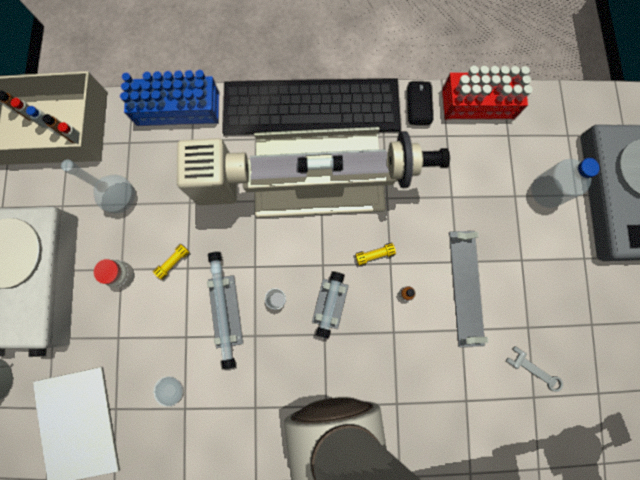

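Top view: the long tube in the medium stand has its caps at (214,257) and (229,364). The medium tube in the short stand has its caps at (337,277) and (323,332). The short tube in the trough has its black caps at (303,164) and (337,163). Yellow lookalikes that are not meant are at (171,262) and (376,254), and the empty long stand is at (467,288). Next is a close crop.

```bash
python3 - <<'E'
import cv2,numpy as np
t=cv2.imread("pics/top0.png");s=cv2.imread("pics/scene0.png")
a=cv2.resize(t[225:375,195:355],None,fx=4,fy=4,interpolation=cv2.INTER_CUBIC)
cv2.imwrite("pics/c1.png",a)
b=cv2.resize(t[130:200,225:425],None,fx=4,fy=4,interpolation=cv2.INTER_CUBIC)
c=cv2.resize(t[220:360,430:505],None,fx=4,fy=4,interpolation=cv2.INTER_CUBIC)
cv2.imwrite("pics/c2.png",np.vstack([b,np.pad(cv2.rotate(c,cv2.ROTATE_90_CLOCKWISE),((0,0),(0,240),(0,0)))]))
E
```

```text
(no output)
```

View pics/c1.png

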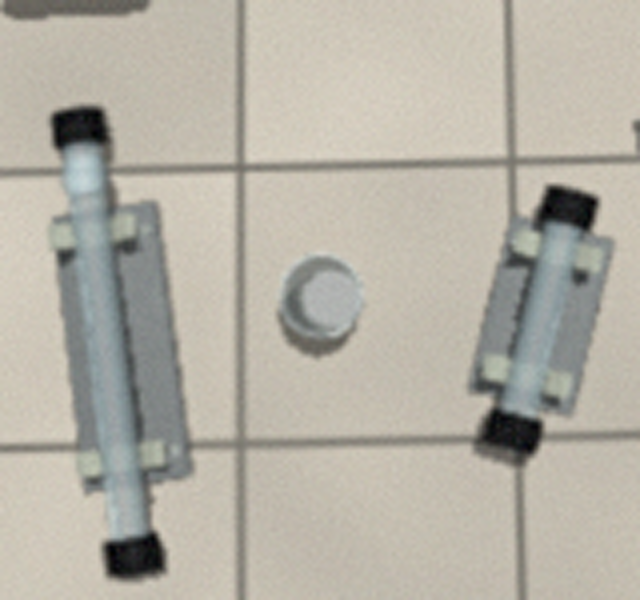

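View pics/c2.png

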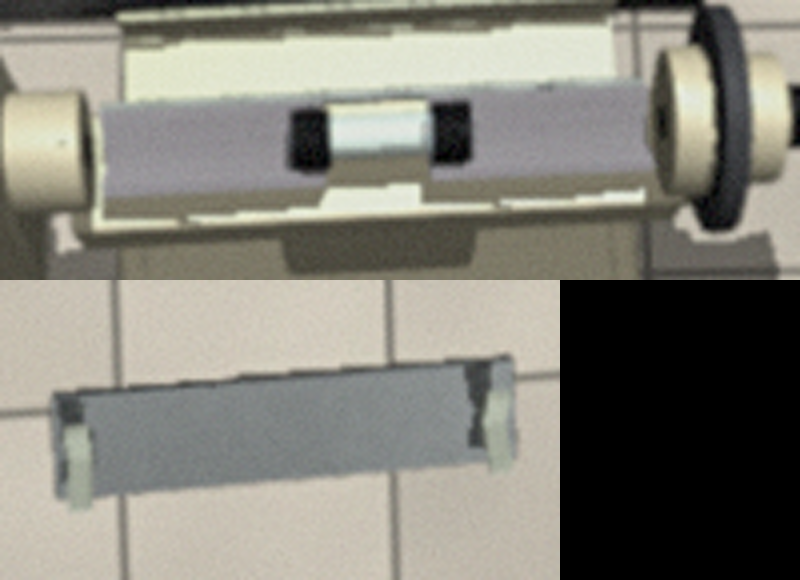

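The crop confirms black-capped clear tubes in all three places. In crop px, the medium stand's lips are at (63,237), (125,228), (92,464) and (152,454), and the short stand's at (527,243), (590,258), (495,368) and (558,385). The trough ends are at about x=96 and 652, with its gap centred at about 378. Next I'll turn these into positions.

```bash
cat > h.py <<'E'
import cv2,numpy as np
from workcell import bot
def ray(c,p):
    K=np.array([[c["fx"],0,c["cx"]],[0,c["fy"],c["cy"]],[0,0,1]])
    u=cv2.undistortPoints(np.array([[p]],float),K,np.array([c["k1"],0,0,0.]))[0,0]
    R=np.array(c["R"]); return -R.T@np.array(c["t"]), R.T@np.array([u[0],u[1],1])
def onplane(c,p,z):
    o,d=ray(c,p); return o+d*(z-o[2])/d[2]
def tri(c1,p1,c2,p2):
    o1,d1=ray(c1,p1);o2,d2=ray(c2,p2)
    s=np.linalg.lstsq(np.c_[d1,-d2],o2-o1,rcond=None)[0]
    a,b=o1+s[0]*d1,o2+s[1]*d2; return (a+b)/2,np.linalg.norm(a-b)
def blob(m,p,rad=14):
    "centroid of the mask component nearest p"
    n,l,st,ce=cv2.connectedComponentsWithStats(m.astype(np.uint8))
    k=1+np.argmin(np.hypot(*(ce[1:]-p).T)+1e3*(st[1:,4]<12)); return ce[k],st[k]
def dark(c,th=45):
    return c["pixels"].max(2)<th
E
cat > m.py <<'E'
from h import *
T=bot.read_camera("top");S=bot.read_camera("scene")
seeds={'long':([(214,257),(229,364)],[(431,313),(468,223)],.04),'med':([(337,277),(323,332)],[(323,230),(367,200)],.04),'short':([(303,164),(337,163)],[(288,284),(254,266)],.165)}
for k,(a,b,z) in seeds.items():
    P=[]
    for p,q in zip(a,b):
        (u,su),(v,sv)=blob(dark(T),p),blob(dark(S),q)
        X,e=tri(T,u,S,v);Y=onplane(T,u,z);Z=onplane(S,v,z)
        print(k,u.round(1),su[2:],v.round(1),sv[2:],X.round(4),round(e,4),Y.round(4)[:2],Z.round(4)[:2]);P.append((Y+Z)/2)
    d=P[0]-P[1];print('  centre',((P[0]+P[1])/2).round(4),'yaw',np.degrees(np.arctan2(d[1],d[0])).round(2),'len',np.linalg.norm(d).round(4))
cr=lambda x,y,ox,oy:((x+.5)/4-.5+ox,(y+.5)/4-.5+oy)
for k,L in {'med':[(63,237),(125,228),(92,464),(152,454)],'short':[(527,243),(590,258),(495,368),(558,385)]}.items():
    W=np.array([onplane(T,cr(*p,195,225),.043) for p in L]);d=(W[0]+W[1]-W[2]-W[3])/2
    print('stand',k,W.mean(0).round(4),np.degrees(np.arctan2(d[1],d[0])).round(2),np.linalg.norm(d).round(4),np.linalg.norm(W[0]-W[1]).round(4))
# long stand base corners at z=8mm; rotated crop (x,y)-> orig crop (cx=y', cy=H-1-x)
W=np.array([onplane(T,cr(y-280,559-x,430,220),.008) for x,y in [(513,356),(517,462),(52,394),(57,498)]]);d=(W[0]+W[1]-W[2]-W[3])/2
print('stand long',W.mean(0).round(4),np.degrees(np.arctan2(d[1],d[0])).round(2),np.linalg.norm(d).round(4),np.linalg.norm(W[0]-W[1]).round(4))
for x,y in [(88,135),(655,135),(325,180),(430,180),(104,102),(648,80)]:
    print('trough',onplane(T,cr(x,y,225,130),.162).round(4))
for p in [(275,300),(407,294)]: print('obst',onplane(T,p,.04).round(3))
E
python3 m.py
```

```text
long [214.3 256.3] [12  8 83] [435.3 309.8] [ 33  26 276] [0.5344 0.2589 0.0504] 0.0108 [0.5381 0.2564] [0.5256 0.2625]
long [228.2 363.7] [13 10 98] [468.1 222.3] [ 17  17 142] [0.3244 0.2273 0.0414] 0.0033 [0.325 0.226] [0.3222 0.2285]
  centre [0.4277 0.2434 0.04  ] yaw 8.79 len 0.2107
med [336.6 276.5] [14 10 91] [338.4 230.1] [ 55  36 583] [0.4849 0.0228 0.0472] 0.0297 [0.4916 0.0089] [0.4749 0.0341]
med [322.6 332.5] [14 10 96] [368.2 202.1] [ 16  23 175] [0.3801 0.0413 0.0313] 0.0038 [0.3812 0.0396] [0.3857 0.0461]
  centre [0.4334 0.0322 0.04  ] yaw -12.08 len 0.1021
short [302.1 164.9] [  9  15 110] [288.  286.5] [ 20  21 296] [0.6852 0.071  0.1614] 0.0008 [0.6841 0.0705] [0.6867 0.0728]
short [337.4 162.9] [  9  15 119] [252.6 268.3] [ 19  27 266] [0.6883 0.0064 0.1601] 0.0005 [0.6866 0.0064] [0.6905 0.0088]
  centre [0.687  0.0396 0.165 ] yaw 92.8 len 0.0641
stand med [0.428  0.2394 0.043 ] 7.8 0.1128 0.0315
stand short [0.4389 0.0231 0.043 ] -15.84 0.0643 0.0324
stand long [ 0.4651 -0.2656  0.008 ] 0.33 0.2422 0.0582
trough [0.6905 0.1718 0.162 ]
trough [ 0.6852 -0.087   0.162 ]
trough [0.6666 0.0641 0.162 ]
trough [0.6656 0.0165 0.162 ]
trough [0.7062 0.1646 0.162 ]
trough [ 0.7119 -0.0852  0.162 ]
obst [0.447 0.133 0.04 ]
obst [ 0.453 -0.132  0.04 ]
```

```bash
cat > mv.py <<'E'
from h import *
from scipy.spatial.transform import Rotation as Ro
def rot(yaw):
    c,s=np.cos(yaw),np.sin(yaw)
    return Ro.from_matrix(np.array([[c,s,0],[s,-c,0],[0,0,-1]])).as_rotvec()
def pick_rot(p,yaw):
    o=[]
    for a in(yaw,yaw+np.pi):
        q=bot.inverse_kinematics(p,rot(a))
        if q is not None: o.append((abs(q[5]),a))
    return rot(min(o)[1])
OFF=.019
def grasp(x,y,z,yaw,zc,op=.5,N=25):
    r=pick_rot([x,y,zc],yaw)
    bot.goto([x,y,zc],r); bot.set_gripper(op)
    bot.line_to([x,y,z-OFF+.03],max_speed=.2); bot.line_to([x,y,z-OFF],max_speed=.06)
    bot.set_gripper(0,N); bot.hold(.2)
    print('grip',bot.current_opening()*92,bot.current_grip_force(),bot.current_contact_force())
    bot.line_to([x,y,z-OFF+.03],max_speed=.06); bot.line_to([x,y,zc],max_speed=.2)
    print('lift',bot.current_opening()*92,bot.current_grip_force(),bot.current_clock())
def place(x,y,z,yaw,zc,op=.5,release=True):
    r=pick_rot([x,y,zc],yaw)
    bot.goto([x,y,zc],r); bot.line_to([x,y,z-OFF+.03],max_speed=.2); bot.line_to([x,y,z-OFF+.008],max_speed=.05)
    bot.hold(.3); f0=np.array(bot.current_contact_force())
    h=.008
    while h>-.003:
        h-=.001; bot.line_to([x,y,z-OFF+h],max_speed=.02)
        df=np.array(bot.current_contact_force())-f0
        if df[2]>2: break
    print('touch h',h,df,bot.current_ee_pos())
    if release:
        bot.set_gripper(op); bot.hold(.3)
        bot.line_to([x,y,z-OFF+.04],max_speed=.08); bot.line_to([x,y,zc],max_speed=.2)
    print('t',bot.current_clock())
E
python3 - <<'E'
from mv import *
T=bot.read_camera("top")
cr=lambda x,y,ox,oy:((x+.5)/4-.5+ox,(y+.5)/4-.5+oy)
W=np.array([onplane(T,cr(y-280,559-x,430,220),.038) for x,y in [(500,430),(78,466)]]);d=W[0]-W[1]
print(W,W.mean(0),np.degrees(np.arctan2(d[1],d[0])),np.linalg.norm(d))
grasp(.4316,.2412,.040,np.radians(8),.25)
cv2.imwrite('pics/g1.png',bot.read_camera("scene")["pixels"])
E
```

```text
[[ 0.57235432 -0.26519137  0.038     ]
 [ 0.35744249 -0.26711855  0.038     ]] [ 0.4648984  -0.26615496  0.038     ] 0.5137758675825262 0.21492047404696576
grip 19.219345059957956 24.998974800109863 [-1.36940819  6.73526846  1.2316173 ]
lift 19.381404039989967 24.99822288751602 8.2583
```

View pics/g1.png

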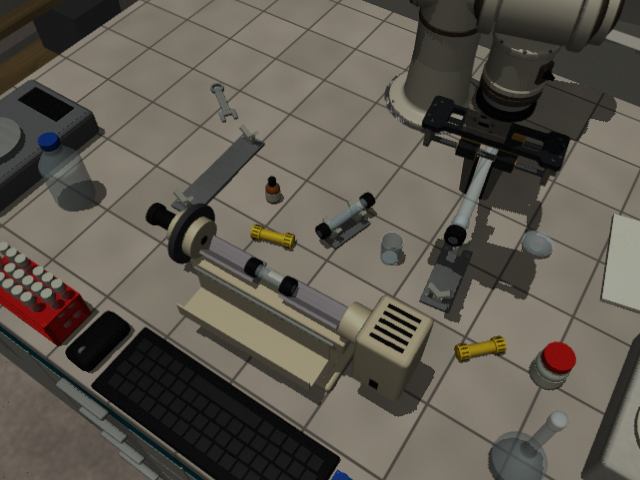

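The long tube is held level, with its cap at (456,235), above the now empty medium stand at (446,275). Next I'll place it in the long stand.

```bash
python3 - <<'E'
from mv import *
place(.465,-.266,.046,np.radians(.4),.25)
bot.goto([.30,-.45,.25],pick_rot([.30,-.45,.25],0))
T=bot.read_camera("top")["pixels"];S=bot.read_camera("scene")["pixels"]
cv2.imwrite('pics/p1.png',np.hstack([cv2.resize(T[210:370,190:510],(640,320)), ])); cv2.imwrite('pics/p1s.png',cv2.resize(S[100:330,130:530],(800,460)))
E
```

```text
touch h 0.0 [-2.50834447  2.41116156  8.5238611 ] [ 0.46513586 -0.26595062  0.02764111]
t 16.85
```

View pics/p1.png

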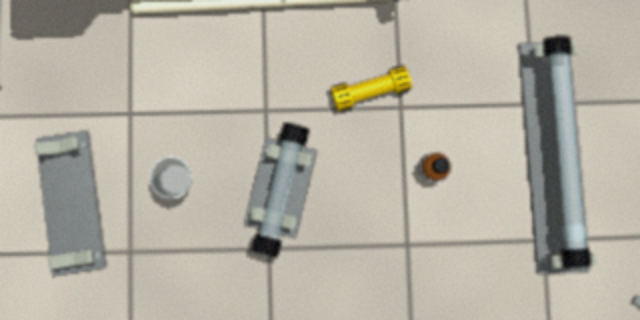

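View pics/p1s.png

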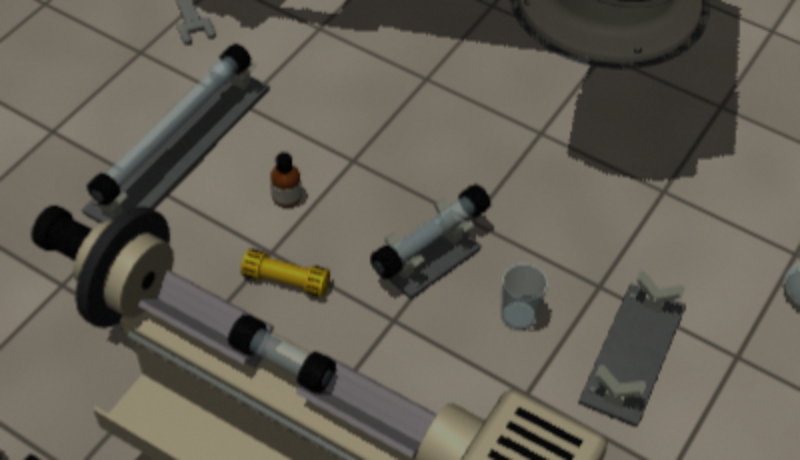

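The long tube sits in the long stand, with its caps at (557,45) and (575,258) in the 2x crop. The medium stand is clear, with base corners at (36,140), (88,130), (104,266) and (52,274). I'll remeasure, then move the medium tube.

```bash
python3 - <<'E'
from mv import *
T=bot.read_camera("top")
f=lambda x,y,z:onplane(T,((x+.5)/2-.5+190,(y+.5)/2-.5+210),z)
W=np.array([f(*p,.008) for p in[(88,130),(36,140),(104,266),(52,274)]]);d=(W[0]+W[1]-W[2]-W[3])/2
print('base',W.mean(0),np.degrees(np.arctan2(d[1],d[0])),np.linalg.norm(d))
W=np.array([f(*p,.038) for p in[(57,146),(73,261)]]);d=W[0]-W[1];print('sad',W.mean(0),np.degrees(np.arctan2(d[1],d[0])),np.linalg.norm(d))
W=np.array([onplane(T,blob(dark(T),p)[0],.046) for p in[(468,232),(477,339)]]);d=W[0]-W[1];print('long',W.mean(0),np.degrees(np.arctan2(d[1],d[0])),np.linalg.norm(d))
grasp(.4368,.0240,.040,np.radians(-15.7),.25)
E
```

```text
base [0.42880176 0.24080331 0.008     ] 7.440276154096917 0.13970086424779674
sad [0.42721578 0.23929541 0.038     ] 8.660865924441337 0.11544229679280014
long [ 0.467577  -0.2656074  0.046    ] 0.5819119252163446 0.21516799728957672
grip 19.46999541494822 25.000696778297424 [1.24175625 5.4071736  2.56116963]
lift 19.445233721104618 24.999857246875763 24.2833
```

```bash
python3 - <<'E'
from mv import *
place(.4285,.2405,.046,np.radians(7.9),.22)
bot.goto([.687,.040,.32],pick_rot([.687,.040,.32],np.radians(92.2)))
grasp(.687,.0397,.165,np.radians(92.2),.32)
bot.goto([.4,-.3,.32],pick_rot([.4,-.3,.32],np.radians(92)))
T=bot.read_camera("top")
cv2.imwrite('pics/p2.png',cv2.resize(T["pixels"][130:370,190:510],(800,600)))
for z,ps in((.046,[(218,275),(226,332)]),):
  W=np.array([onplane(T,blob(dark(T),p)[0],z) for p in ps]);d=W[0]-W[1];print('med',W.mean(0),np.degrees(np.arctan2(d[1],d[0])),np.linalg.norm(d))
E
```

```text
touch h 0.001 [-1.91113054  3.65646414  5.71235617] [0.42886089 0.24110828 0.02865193]
t 31.1917
grip 19.05968330183543 24.99721884727478 [-7.1061901  -0.43471886  3.94818312]
lift 19.179600511334236 24.9924373626709 36.7
med [0.42756066 0.24098886 0.046     ] 8.173723886823451 0.11450026649664528
```

View pics/p2.png

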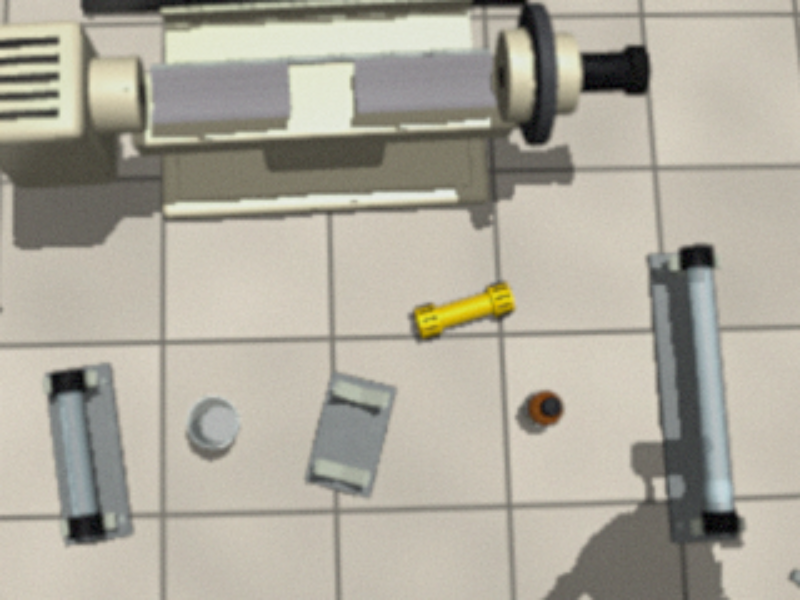

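The medium tube is seated at (85,455) in the 2.5x crop, about 1 mm from its seat. The short stand is clear, with saddles at (361,393) and (341,473), and the trough is empty with its gap at x = 288–354. Next I'll place the short tube.

```bash
python3 - <<'E'
from mv import *
T=bot.read_camera("top")
f=lambda x,y,z:onplane(T,((x+.5)/2.5-.5+190,(y+.5)/2.5-.5+130),z)
W=np.array([f(*p,.008) for p in[(336,373),(396,388),(370,496),(306,480)]]);d=(W[0]+W[1]-W[2]-W[3])/2
print('base',W.mean(0),np.degrees(np.arctan2(d[1],d[0])),np.linalg.norm(d))
W2=np.array([f(*p,.038) for p in[(361,393),(341,473)]]);d2=W2[0]-W2[1];print('sad',W2.mean(0),np.degrees(np.arctan2(d2[1],d2[0])),np.linalg.norm(d2))
print('gap',f(288,90,.16),f(354,88,.16),'V',f(152,90,.16),f(492,80,.16))
c=(W.mean(0)+W2.mean(0)+[.4389,.0231,0])/3
print(c)
place(c[0],c[1],.046,np.radians(-15.8),.25)
bot.goto([.465,-.266,.25],pick_rot([.465,-.266,.25],np.radians(.5)))
T=bot.read_camera("top")
W=np.array([onplane(T,blob(dark(T),p)[0],.046) for p in[(335,287),(325,322)]]);d=W[0]-W[1];print('short',W.mean(0),np.degrees(np.arctan2(d[1],d[0])),np.linalg.norm(d))
E
```

```text
base [0.43923639 0.02174108 0.008     ] -16.19353726314632 0.09136174830833248
sad [0.4392754  0.02326516 0.038     ] -15.616406236989521 0.06559746862075844
gap [0.68430495 0.06564754 0.16      ] [0.68485758 0.01742351 0.16      ] V [0.68656286 0.16497749 0.16      ] [ 0.68920673 -0.08408097  0.16      ]
[0.43913727 0.02270208 0.01533333]
touch h 0.0 [-1.36745123  4.82585137  7.01769627] [0.43976423 0.02315558 0.02770652]
t 46.2833
short [0.4411672  0.02260889 0.046     ] -15.89386665197458 0.06454719079278719
```

```bash
python3 - <<'E'
from mv import *
grasp(.4676,-.2656,.046,np.radians(.6),.30)
bot.goto([.45,-.2,.33],pick_rot([.45,-.2,.33],np.radians(92)))
x,y,z=.686,.041,.165
r=pick_rot([x,y,.30],np.radians(92))
bot.goto([x,y,.30],r); bot.line_to([x,y,z-OFF+.055],max_speed=.1)
T=bot.read_camera("top");S=bot.read_camera("scene")
cv2.imwrite('pics/p3.png',np.vstack([cv2.resize(T["pixels"][110:210,170:450],(800,286)),cv2.resize(S["pixels"][170:380,130:450],(457,300),interpolation=cv2.INTER_AREA) if 0 else cv2.copyMakeBorder(cv2.resize(S["pixels"][170:380,130:450],(457,300)),0,0,0,343,0)]))
print(bot.current_clock())
E
```

```text
grip 18.993005526807817 25.000247955322266 [-0.13068835  4.07623045  3.95248398]
lift 19.556522301112075 24.99909996986389 53.625
57.5
```

View pics/p3.png

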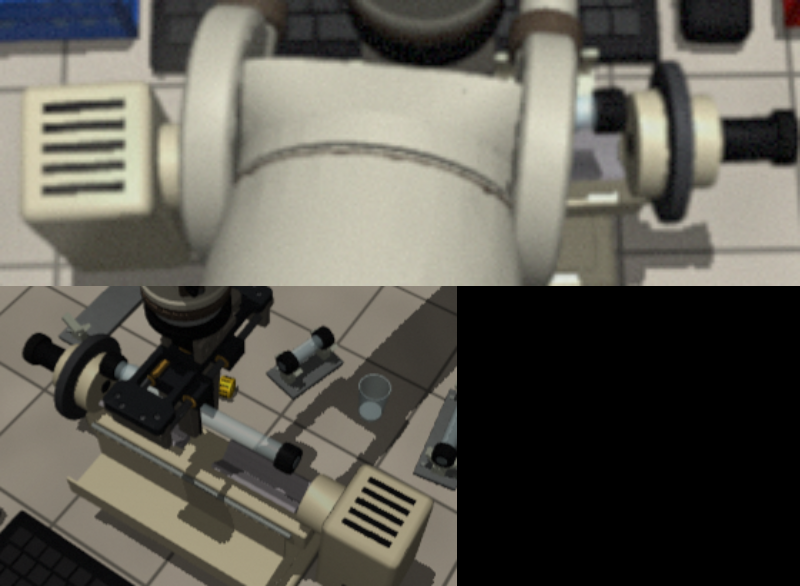

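The tube hangs level over the trough, with the disc-side cap at (610,110) in the upper crop and the lamp-side cap at (288,457) in the lower one. I'll check its centring from these caps, then lower it.

```bash
python3 - <<'E'
from mv import *
T=bot.read_camera("top");S=bot.read_camera("scene")
a=blob(dark(T),(610/2.857+170,110/2.857+110));b=blob(dark(S),(288/1.428+130,171/1.428+170))
A,B=onplane(T,a[0],.2),onplane(S,b[0],.2)
print(a,b,A,B,(A+B)/2,bot.current_ee_pos())
E
```

```text
(array([383.53424658, 148.5       ]), array([378, 141,  12,  15, 146], dtype=int32)) (array([331.26934985, 290.30340557]), array([321, 279,  21,  24, 323], dtype=int32)) [ 0.69915022 -0.07344263  0.2       ] [0.67402639 0.14099621 0.2       ] [0.68658831 0.03377679 0.2       ] [0.68638125 0.04098974 0.20177747]
```

```bash
python3 - <<'E'
from mv import *
x,y,z=.686,.0425,.165
bot.line_to([x,y,.201],max_speed=.05)
place(x,y,z,np.radians(92),.201,release=False)
E
```

```text
touch h 0.001 [-1.0731523   1.60865801  2.14605632] [0.68610839 0.04251417 0.14738005]
t 61.0167
```

```bash
python3 - <<'E'
from mv import *
x,y=.686,.0425
bot.set_gripper(.5); bot.hold(.3)
bot.line_to([x,y,.19],max_speed=.08); bot.line_to([x,y,.32],max_speed=.2)
bot.goto([.3,-.45,.3],pick_rot([.3,-.45,.3],0)); bot.hold(.5)
T=bot.read_camera("top");S=bot.read_camera("scene")
for n,z,ps in(('long',.165,[(267,166),(374,161)]),('med',.046,[(217,283),(224,340)]),('short',.046,[(335,287),(325,322)])):
  P=[blob(dark(T),p) for p in ps]
  W=np.array([onplane(T,p[0],z) for p in P]);d=W[0]-W[1];print(n,W.mean(0),np.degrees(np.arctan2(d[1],d[0])),np.linalg.norm(d),[p[1][2:] for p in P])
cv2.imwrite('pics/p4.png',cv2.resize(T["pixels"][130:370,190:510],(800,600)))
cv2.imwrite('pics/p5.png',cv2.resize(S["pixels"][100:380,130:500],(790,598)))
E
```

```text
long [0.68503796 0.03982927 0.165     ] 91.69102784309705 0.2153304528120287 [array([ 10,  15, 118], dtype=int32), array([ 10,  15, 118], dtype=int32)]
med [0.42759515 0.24083142 0.046     ] 8.05306434920464 0.11460403686366921 [array([14, 10, 93], dtype=int32), array([14, 11, 98], dtype=int32)]
short [0.44123808 0.02277782 0.046     ] -15.734637888468749 0.06426142528136154 [array([14, 10, 94], dtype=int32), array([14, 11, 96], dtype=int32)]
```

View pics/p4.png

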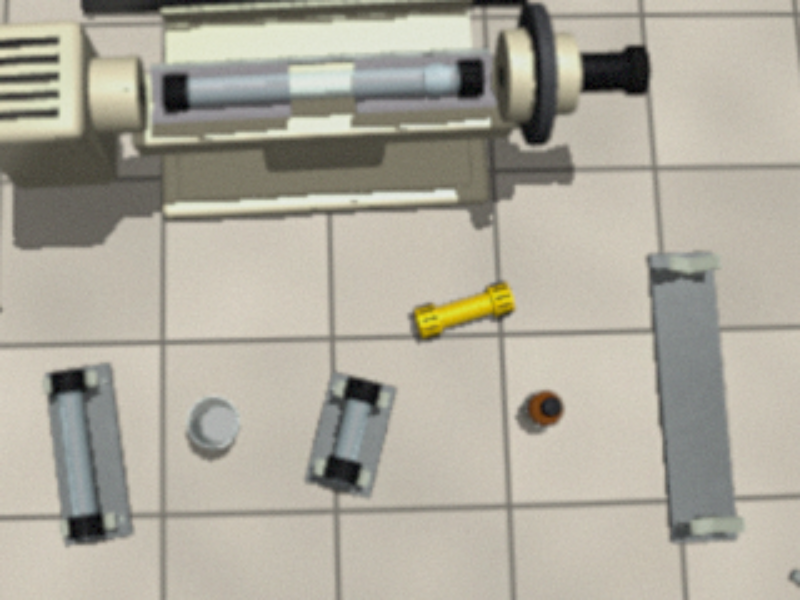

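View pics/p5.png

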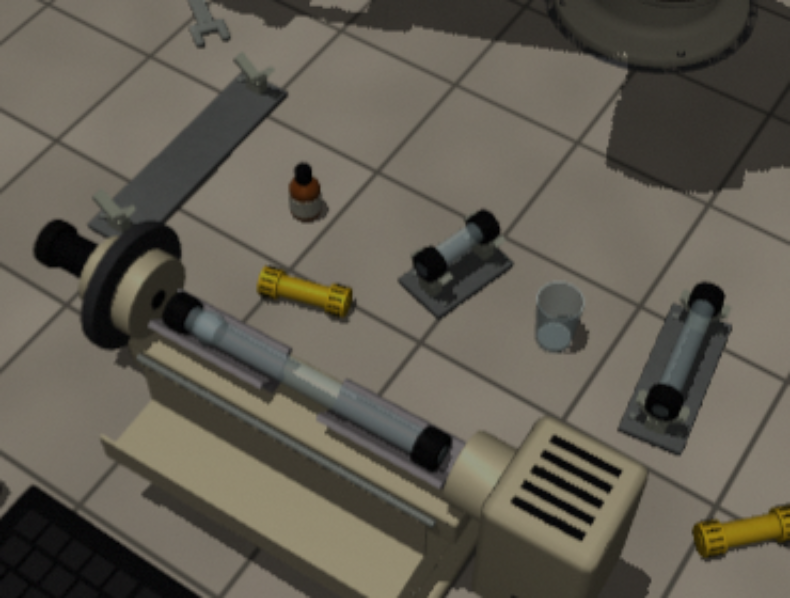

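All three tubes are seated. In the top crop the long tube's caps are at (176,92) and (470,78) in the trough, the medium tube is at (77,455) and the short at (352,430). The beaker and amber bottle stand where they were.

```bash
python3 -c "
from workcell import bot
print(bot.job_done())"
```

```text
the job is handed in; nothing more can be done
None
```

The job is handed in (no verdict was returned): the last pictures show the long tube in the trough and the medium and short tubes in their own stands, each measured within about 3 mm of its seat, with the beaker and amber bottle still standing.

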